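# Clamp a paperback on the copy board

### The arm

A 7-joint arm with a two-finger parallel gripper is mounted at the origin on a cart in front of the work surface, level with it; the furniture and walls round the work are solid. World frame = base frame: x ahead of the robot, y to its left, z up, the work surface at z = 0. Lengths are in m, angles in rad, forces in N, time in s.
With the tool pointing down it reaches from about 0.425 to 0.925 m from the base axis. Payload 6.8 kg.
Tool frame: the origin (TCP) lies at the very end of the fingers, on their centre line; the grasp point (between the pads) lies bot.grip_depth behind it (bot.grip_depth is the distance from the TCP to the grasp point, in m); z points along the fingers, y is the line along which they close (so a half turn about z gives the same grasp; the last joint's range is limited). The gripper opens to 85 mm and grips with 20 to 120 N. Pads are 22 mm wide; open, the fingers measure 114 mm over their backs; the gripper's body (76 mm by 85 mm) begins 54 mm behind the grasp point. The pads swing forward as they close: fully open they stand 13 mm farther back than shut.
Start: joints at [-1.331, 0.477, 0.022, 1.555, -0.011, 1.109, -0.083], TCP at [0.23, 0.635, 0.193] pointing down, gripper open.
Joint ranges: [-2.96, 2.96], [-0.34, 2.1], [-1.41, 1.46], [0.24, 2.44], [-1.37, 4.51], [0.17, 1.92], [-2.96, 2.96]. Speed limits (rad/s): [2.39, 2.39, 3.14, 3.14, 3.14, 3.14, 3.14].

### API

Orientations are given as a unit quaternion [w, x, y, z].
In Python, from station import bot gives the robot as it stands.
- The arm moves only by the tool send_rows, never from a script. Its arguments are lists of equal length, an entry for each row: "slide": the shift along the tool's x, y, z in mm, a list of three; "roll": the turn about the tool's z in degrees; "claw": the opening, from 0 (shut) to 1 (fully open). A call has exactly 8 rows; each row is the pose to reach, as a shift and turn from the pose commanded when the call began, along the tool's axes at that moment; what a row does not reach only later rows make up. A row lasts 1/12 s, in which the tool goes at most 41.7 mm and 7.16 degrees, less where a joint would pass 70% of its speed; a pose out of reach is approached as far as the arm can. A call with a gripper value outside its range is refused whole. The fingers move at their own pace and stop on an object; "force" is the grip in N (left out, the last holds). Time passes only in rows, so rows that repeat a pose let the fingers close, or fill a call up. It gives the time, the measured TCP pose, the force, the opening and the grip force at its end, in the units of the state.
- bot.get_obs(): the state, without advancing time (a new reading comes with each control period).
- bot.read_camera(name): name is "side" or "top"; returns the picture (384x512x3 uint8, red, green, blue); there is no depth.
- bot.camera_model(name): a dict with "camera_matrix" (3x3 intrinsics, pixels), "camera_from_world" (4x4, takes a point from world to camera coordinates). Camera axes: x right, y down, z forward; pixel columns grow to the right and rows downward; lengths in m; the calibration is good to about 2 mm. A picture is of the moment at which its call begins. camera_model takes no time and is no camera call.
- bot.hand_in(): hands the job in; it is judged then, once.
The state is a dict: "t": time; "q": joint angles; "joint_vel": joint speeds; "joint_torque": joint torques, N m; "eef_pos": TCP position; "tool_rot": TCP orientation; "contact_force": force on the tool from outside, world axes, zero at the start; "torque": the same for the moment, N m; "gripper_width": opening from 0.0 (shut) to 1.0 (fully open); "grasp_force": force on a finger pad.
Only numpy, scipy, OpenCV 4.12 (cv2) and the standard library are available. Lean on these libraries where they do the work, as an engineer would, in place of code of your own. Each camera call takes 0.05 s, during which the arm holds its last target. There are 200 camera calls.

### The job

Get the paperback ready for copying: loosen the wing knob of the copy board's sliding stop, slide the stop so that it pushes the book squarely home against the back fence and its sprung face is pressed about half way in, then tighten the knob firmly so that the stop stays there with its face still pressing on the book, and let go. Do not drag the stop while it is clamped, do not crush the book, and leave the other things on the desk alone.

Things in the scene. Friction and masses are not known exactly. Their poses are not given: they have to be found in the camera images.
- copy_board: Grey plate fixed on the desk, 200 (x) by 385 (y) by 12 mm, slotted along the -y half of its centre line. Origin on the desk; the plate runs from y = -185 to +200 mm. At its +y end an aluminium bar stands 26 mm high across it: the back fence, its face (toward -y) somewhere between y = +150 and +175 mm; find it by sight or by feel through the book.
- stop (a joint): Slide of the stop, m: a black carriage 100 mm (x) by 70 mm (y), 28 mm high over the plate, with the wing knob on top. 0 at the -y end, grows toward the fence to 0.160. At 0 the knob axis lies at x = 0, y = -130 mm of the board. When free it drags with about 2.5 N; clamped it does not move.
- clamp_knob (a joint): Wing knob, rad. Grows clockwise seen from above = tighter; 0 is the loose, 5.0 the tight end stop. Lowers the clamp shoe 1 mm per rad. The angle at which it bites differs from case to case (about 1.8 to 3.0); past it the turning torque, 0.2 N m when loose, rises by about 0.13 N m per rad. Half a radian past the bite it is firmly tight. It stays where it is left.
- knob_grip (a point): Grip point on the knob's axis, 79 mm above the desk. The wing is a bar 64 mm long (this point's x axis), 14 mm thick (its y), 30 mm high; its top is 13 mm above this point, its foot 17 mm below, and the carriage's top 39 mm below. Turns with the knob and moves with the stop.
- clamp_shoe: Small steel block hidden under the stop, pressed down in the slot by the knob to clamp the stop.
- book: Paperback lying flat on the board, loose, 180 mm along its x by 110 mm along its y (from y = -57 to +53 mm of its origin), 13 mm thick, 0.2 kg. Origin at the middle of its underside. It starts short of the fence and slightly askew.
- mouse: Bystander: black computer mouse, 124 mm.
- memo_pad: Bystander: block of notes, 76 mm square.
- tape_measure: Bystander: tape measure, 73 mm long and 60 mm high.
- face: The stop's sprung front: a rubber-faced bar, 130 mm long and 22 mm high, on the +y side of the carriage. It gives way up to 12 mm toward the carriage at about 1 N per mm (13 N when bottomed). Origin at the bar's middle on the plate; its face is 6 mm toward +y. Fully out, the face is 61 mm from the knob axis.

How it is judged:
By the outcome, as a careful person would: the job done as asked, in the order asked, and still so for the second after the job is handed in, with the robot touching nothing.
It also fails if it takes over 64 s, if anything falls off the work surface, if the arm or the gripper's body presses on something with over 40 N, if the wrist force passes 120 N, or if a joint passes its speed limit or range.

## Working session

There is one attempt and no reset: what is moved stays moved. The work goes in short steps, Python scripts to look and compute and a tool call to move; the robot and the scene stay as the last step left them, time stands still between calls to the robot, and variables do not carry over. Pictures are saved under pics/ and viewed, at most 10 in all, crops included, and the job is handed in when it is done.

Besides the shell and the picture viewer there is one more tool, called as name(argument=value, ...) on one line, values as JSON. send_rows: Moves the arm, as the interface text tells. Its arguments: {"type":"object","properties":{"slide":{"type":"array","items":{"type":"array","items":{"type":"number"}}},"roll":{"type":"array","items":{"type":"number"}},"claw":{"type":"array","items":{"type":"number"}},"force":{"type":"number"}},"required":["slide","roll","claw"]}

```bash
ls; mkdir -p pics; python3 - <<'E'
from station import bot
import cv2,numpy as np
for n in("top","side"):
    cv2.imwrite(f"pics/{n}0.png",cv2.cvtColor(bot.read_camera(n),cv2.COLOR_RGB2BGR))
    m=bot.camera_model(n);print(n,np.round(m["camera_matrix"],1).tolist(),np.round(m["camera_from_world"],3).tolist())
print(bot.get_obs(),bot.grip_depth)
E
```

```text
pics
top [[350.0, 0.0, 252.8], [0.0, 350.0, 188.9], [0.0, 0.0, 1.0]] [[0.021, -1.0, -0.002, -0.005], [-0.98, -0.021, -0.197, 0.584], [0.197, 0.006, -0.98, 1.064], [0.0, 0.0, 0.0, 1.0]]
side [[374.7, 0.0, 254.5], [0.0, 374.7, 188.6], [0.0, 0.0, 1.0]] [[-0.962, -0.272, 0.013, 0.543], [-0.243, 0.839, -0.487, 0.199], [0.122, -0.472, -0.873, 1.149], [0.0, 0.0, 0.0, 1.0]]
{'t': 0.1, 'q': array([-1.33108749,  0.47767893,  0.0223229 ,  1.55635412, -0.01151794,
        1.10931941, -0.08309521]), 'joint_vel': array([-0.00174101, -0.00258755,  0.00120898, -0.00361035,  0.00093721,
        0.00012343,  0.00052719]), 'joint_torque': array([ 4.84127770e-03, -5.97757316e+01,  1.61385186e+00, -2.81951702e+01,
        1.28583738e-02,  4.97977948e-03,  1.95325663e-05]), 'eef_pos': array([0.229858  , 0.63401521, 0.19194778]), 'tool_rot': array([-9.54335270e-05,  1.73012210e-01,  9.84919341e-01, -8.10582032e-04]), 'contact_force': array([-0.56420234, -0.38365857,  0.16522012]), 'torque': array([-0.05641686, -0.05956686,  0.00493195]), 'grasp_force': 0.0, 'gripper_width': 0.9985403860209339} 0.0187
```

View pics/top0.png

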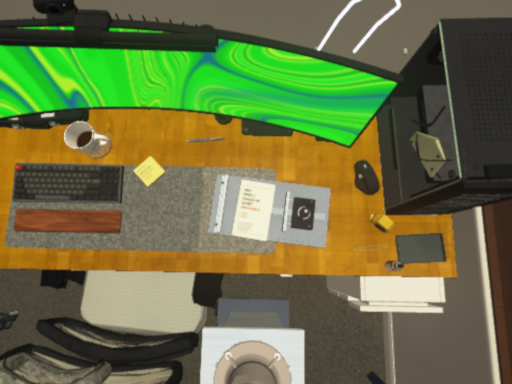

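View pics/side0.png

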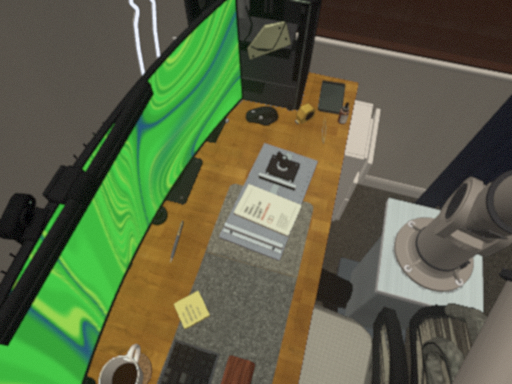

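The top view shows the grey board at about (215-330, 175-247): fence at the left (u≈220), book at (253, 210), stop with knob at (303, 213). The side view shows the same, with the knob at (285, 165). I'll zoom in on both.

```bash
python3 - <<'E'
import cv2,numpy as np
a=cv2.imread("pics/top0.png")[165:255,205:340];b=cv2.imread("pics/side0.png")[135:265,210:330]
a=cv2.resize(a,None,fx=5.8,fy=5.8,interpolation=cv2.INTER_CUBIC)
b=cv2.resize(b,None,fx=4.6,fy=4.6,interpolation=cv2.INTER_CUBIC)
cv2.imwrite("pics/a.png",a);cv2.imwrite("pics/b.png",b);print(a.shape,b.shape)
E
```

```text
(522, 783, 3) (598, 552, 3)
```

View pics/a.png

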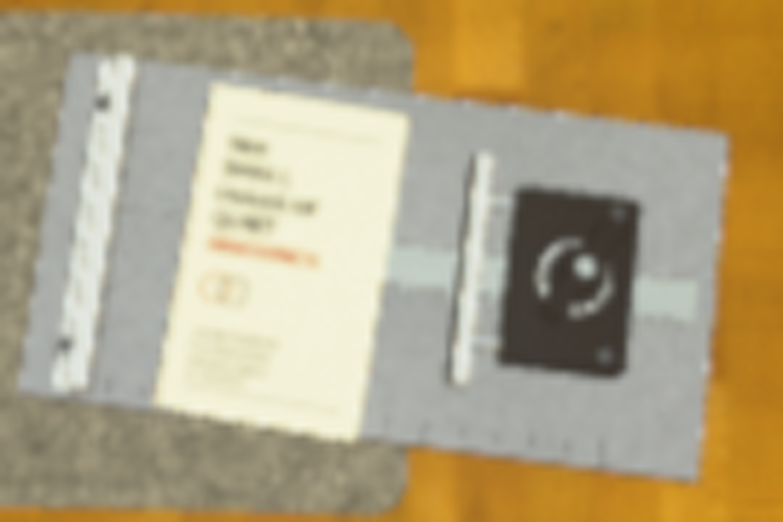

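View pics/b.png

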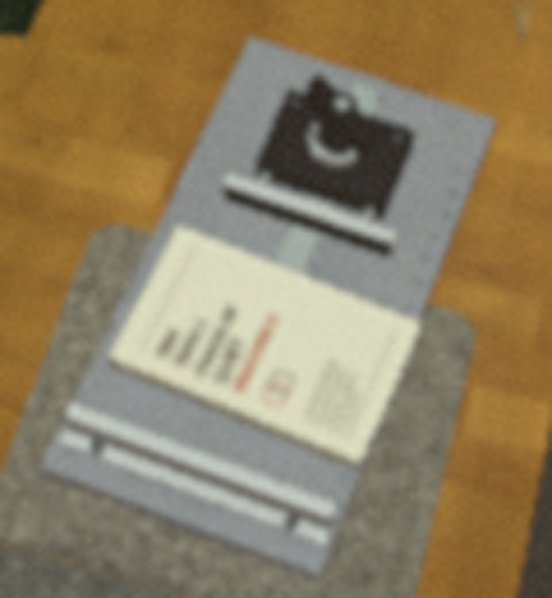

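Top crop: plate corners at about (70,55), (727,135), (697,480) and (20,390). The carriage spans x 500-637, y 187-375. The knob's axis dot is at (587,267) and the ring centre at about (573,280). The black wing doesn't stand out, so I'll stretch the contrast and compute poses.

```bash
cat > h.py <<'E'
from station import bot
import numpy as np,cv2
def ray(n,uv,z):
    m=bot.camera_model(n);K,T=m["camera_matrix"],m["camera_from_world"]
    R,t=T[:3,:3],T[:3,3];c=-R.T@t
    d=np.c_[np.atleast_2d(uv),np.ones(len(np.atleast_2d(uv)))]@np.linalg.inv(K).T@R
    return c+d*((z-c[2])/d[:,2:])
def proj(n,P):
    m=bot.camera_model(n);K,T=m["camera_matrix"],m["camera_from_world"]
    p=(np.atleast_2d(P)@T[:3,:3].T+T[:3,3])@K.T
    return p[:,:2]/p[:,2:]
E
python3 - <<'E'
from h import *
def un(p,s,o): return (np.array(p,float)+.5)/s-.5+o
B=np.array([[100,200],[100,-185],[-100,-185],[-100,200]])/1e3
for n,c,s,o in(("top",[(70,55),(727,135),(697,480),(20,390)],5.8,(205,165)),("side",[(42,470),(252,37),(495,120),(322,575)],4.6,(210,135))):
    W=ray(n,un(c,s,o),.012)[:,:2]
    A,_=cv2.estimateAffinePartial2D(B,W,ransacReprojThreshold=.02)
    print(n,np.round(W,4).tolist(),"org",A[:,2],"ang",np.degrees(np.arctan2(A[1,0],A[0,0])),"sc",np.hypot(A[0,0],A[1,0]))
    inv=lambda p,z:np.round(((ray(n,un(p,s,o),z)[:,:2]-A[:,2])@A[:,:2])/np.hypot(A[0,0],A[1,0])**2*1e3,1).tolist()
    if n=="top":
        print("dot",inv([(587,267)],.092),ray(n,un([(587,267)],s,o),.092)); print("ring",inv([(573,280)],.040))
        print("book",inv([(210,82),(410,115),(358,440),(155,407)],.025)); print("face",inv([(477,150),(495,155),(468,383),(450,380)],.034))
        print("fence top",inv([(100,57),(135,57),(90,385),(52,390)],.038))
    else:
        print("dot",inv([(344,103)],.092)); print("book",inv([(110,355),(180,227),(420,322),(362,460)],.025))
        print("fence",inv([(72,405),(337,505)],.038))
t=cv2.imread("pics/top0.png")[192:235,283:323];d=cv2.imread("pics/side0.png")[145:190,258:305]
f=lambda i:cv2.resize(np.clip((i.astype(float)-20)*2.5,0,255).astype(np.uint8),(395,440),interpolation=cv2.INTER_CUBIC)
cv2.imwrite("pics/c.png",np.hstack([f(t),f(d)]))
E
```

```text
Traceback (most recent call last):
cv2.error: OpenCV(4.12.0) /io/opencv/modules/calib3d/src/ptsetreg.cpp:1108: error: (-215:Assertion failed) count >= 0 && to.checkVector(2) == count in function 'estimateAffinePartial2D'
```

```bash
cat > m.py <<'E'
from h import *
def un(p,s,o): return (np.array(p,float)+.5)/s-.5+o
B=np.array([[100,200],[100,-185],[-100,-185],[-100,200]])/1e3
for n,c,s,o in(("top",[(70,55),(727,135),(697,480),(20,390)],5.8,(205,165)),("side",[(42,470),(252,37),(495,120),(322,575)],4.6,(210,135))):
    W=ray(n,un(c,s,o),.012)[:,:2].copy()
    A,_=cv2.estimateAffinePartial2D(B[:,None].astype(np.float32),W[:,None].astype(np.float32),ransacReprojThreshold=.02)
    print(n,np.round(W,4).tolist(),"org",A[:,2],"ang",np.degrees(np.arctan2(A[1,0],A[0,0])),"sc",np.hypot(A[0,0],A[1,0]))
    inv=lambda p,z:np.round(((ray(n,un(p,s,o),z)[:,:2]-A[:,2])@A[:,:2])/np.hypot(A[0,0],A[1,0])**2*1e3,1).tolist()
    if n=="top":
        print("dot",inv([(587,267)],.092),ray(n,un([(587,267)],s,o),.092)); print("ring",inv([(573,280)],.040))
        print("book",inv([(210,82),(410,115),(358,440),(155,407)],.025)); print("face",inv([(477,150),(495,155),(468,383),(450,380)],.034))
        print("fence top",inv([(100,57),(135,57),(90,385),(52,390)],.038))
    else:
        print("dot",inv([(344,103)],.092),ray(n,un([(344,103)],s,o),.092)); print("book",inv([(110,355),(180,227),(420,322),(362,460)],.025))
        print("fence",inv([(72,405),(337,505)],.038))
t=cv2.imread("pics/top0.png")[192:235,283:323];d=cv2.imread("pics/side0.png")[145:190,258:305]
f=lambda i:cv2.resize(np.clip((i.astype(float)-20)*2.5,0,255).astype(np.uint8),(395,440),interpolation=cv2.INTER_CUBIC)
cv2.imwrite("pics/c.png",np.hstack([f(t),f(d)]))
E
python3 m.py
```

```text
top [[0.6417, 0.1308], [0.6022, -0.2496], [0.4056, -0.2286], [0.4475, 0.1509]] org [ 0.52343141 -0.05650273] ang -6.089090683979553 sc 0.9904003615273305
dot [[-0.1, -101.6]] [[ 0.51263501 -0.15650592  0.092     ]]
ring [[-0.3, -101.4]]
book [[90.0, 116.2], [85.3, -0.7], [-102.8, 6.8], [-99.0, 121.8]]
face [[67.9, -40.6], [66.3, -51.1], [-64.3, -49.9], [-63.9, -39.8]]
fence top [[93.6, 179.9], [96.2, 160.0], [-92.4, 158.3], [-97.8, 178.9]]
side [[0.6409, 0.1327], [0.5983, -0.2509], [0.4031, -0.2282], [0.4431, 0.1516]] org [ 0.52054843 -0.05613508] ang -6.150544817734215 sc 0.9953374222560419
dot [[-0.2, -102.0]] [[ 0.50946549 -0.1570375   0.092     ]]
book [[88.8, 111.3], [82.9, -1.1], [-101.1, 6.0], [-97.9, 118.7]]
fence [[94.7, 160.5], [-93.9, 160.0]]
```

View pics/c.png

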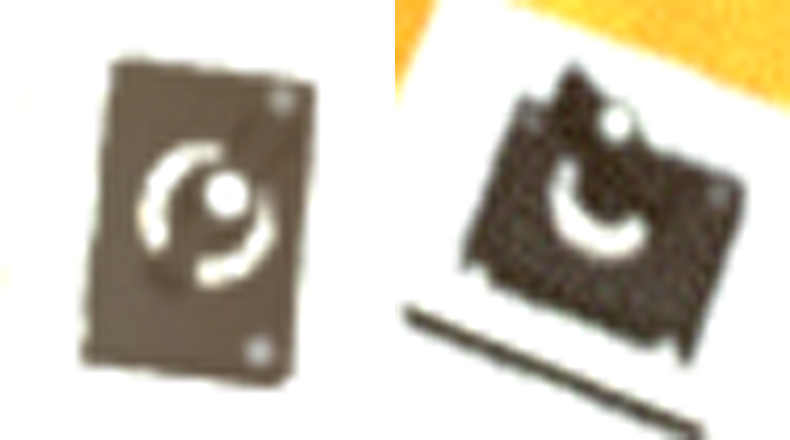

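The stretched top view shows a slightly darker wing band running from lower-left (165,275) to upper-right (270,150). In the side view the wing's far tip shows at (575,68), with the dot at (615,122). I'll work out the angle.

```bash
python3 - <<'E'
from h import *
tip=ray("side",[[(575-395)/8.4+258,68/9.78+145]],.092)[0];dot=ray("side",[[(615-395)/8.4+258,122/9.78+145]],.092)[0]
d=(tip-dot)[:2];print("side tip",tip,dot,np.degrees(np.arctan2(d[1],d[0])),np.hypot(*d))
a=ray("top",[[165/9.87+283,275/10.2+192],[270/9.87+283,150/10.2+192]],.085);d=(a[1]-a[0])[:2];print(a,np.degrees(np.arctan2(d[1],d[0])),np.hypot(*d))
g=cv2.imread("pics/top0.png")[194:234,285:321].astype(float).mean(2)
i=np.clip((cv2.GaussianBlur(g,(0,0),.6)-18)*7,0,255).astype(np.uint8)
s=cv2.imread("pics/side0.png")[145:185,260:300].astype(float).mean(2)
j=np.clip((cv2.GaussianBlur(s,(0,0),.6)-8)*6,0,255).astype(np.uint8)
r=lambda k:cv2.resize(k,(400,400),interpolation=cv2.INTER_CUBIC)
cv2.imwrite("pics/d.png",np.hstack([r(i),r(j)]))
# tool x/y now
q=bot.get_obs()["tool_rot"];from scipy.spatial.transform import Rotation as R
print(R.from_quat(q,scalar_first=True).as_matrix().round(4))
E
```

```text
side tip [ 0.52952821 -0.17164999  0.092     ] [ 0.50965653 -0.15507434  0.092     ] -39.832632703135495 0.02587732485609016
[[ 0.48738522 -0.13865255  0.085     ]
 [ 0.52612636 -0.1717616   0.085     ]] -40.517951373749874 0.05096160201987995
[[-9.401e-01  3.408e-01 -5.000e-04]
 [ 3.408e-01  9.401e-01 -1.600e-03]
 [-1.000e-04 -1.600e-03 -1.000e+00]]
```

View pics/d.png

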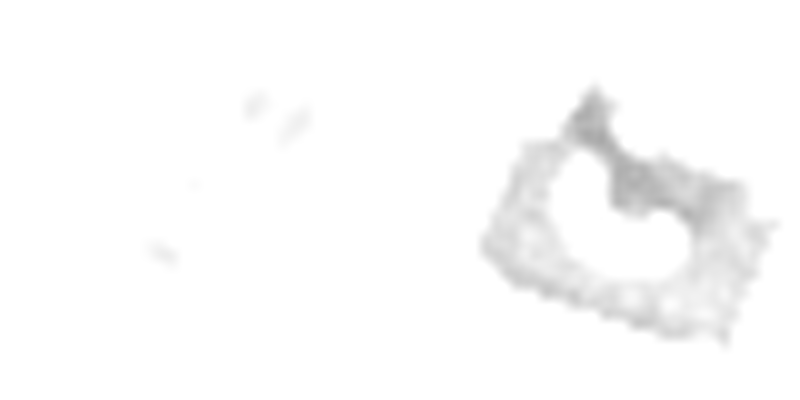

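The wing lies at about -40° in world, on its axis at (0.511, -0.157). The stop is at ~28 mm and the fence face at about y=160 of the board, so the goal is stop ≈ 125 mm. I'll approach with q7 near +1.9 so there is plenty of counter-clockwise range.

```bash
cat > d.py <<'E'
# usage: d.py x y z yaw_of_tool_y_deg  -> shift/roll in tool axes
import sys
from h import *
from scipy.spatial.transform import Rotation as R
o=bot.get_obs();M=R.from_quat(o["tool_rot"],scalar_first=True).as_matrix()
v=[float(a) for a in sys.argv[1:]]
yaw=np.degrees(np.arctan2(M[1,1],M[0,1]))
print("t",round(o["t"],2),"pos",o["eef_pos"].round(4),"yaw",yaw.round(2),"tilt",M[:,2].round(3),"q",o["q"].round(2),"F",o["contact_force"].round(2),"M",o["torque"].round(3))
if v: print("slide",((np.array(v[:3])-o["eef_pos"])@M*1e3).round(1),"roll",round((yaw-v[3]+180)%360-180,2))
u=np.radians([-6.12+90])[0];b=np.array([np.cos(u),np.sin(u),0]);print("board +y in tool",(b@M).round(4))
E
echo
```

send_rows(slide=[[-35,-21,0],[-70,-42,0],[-105,-63,0],[-140,-84,0],[-175,-106,0],[-210,-127,0],[-245,-148,0],[-280,-169,0]], roll=[7,14,21,28,35,42,49,56], claw=[1,1,1,1,1,1,1,1], force=40)

```text
t: 0.77
eef_pos: [0.4364, 0.3784, 0.1927]
tool_rot: [-0.0, 0.618, 0.787, -0.0]
contact_force: [0.8, 0.3, -0.7]
gripper_width: 1.001
grasp_force: 0.0
```

```bash
python3 d.py 0.511 -0.157 0.16 -130
```

```text
t 0.77 pos [0.4364 0.3784 0.1927] yaw 13.73 tilt [-0. -0. -1.] q [-1.07  0.32  0.31  1.81 -0.11  1.02 -0.47] F [ 0.82  0.29 -0.67] M [ 0.03  -0.078 -0.013]
slide [-537.8  -54.6   32.7] roll 143.73
board +y in tool [ 9.406e-01  3.396e-01 -1.000e-04]
```

send_rows(slide=[[-35,-3.5,0],[-70,-7,0],[-105,-10.5,0],[-140,-14,0],[-175,-17.5,0],[-210,-21,0],[-245,-24.5,0],[-280,-28,0]], roll=[7,14,21,28,35,42,49,56], claw=[1,1,1,1,1,1,1,1])

```text
t: 1.43
eef_pos: [0.4762, 0.1002, 0.1927]
tool_rot: [-0.0, 0.914, 0.405, -0.0]
contact_force: [0.1, 0.3, -0.2]
gripper_width: 0.999
grasp_force: 0.0
```

```bash
python3 d.py 0.511 -0.157 0.16 -130
```

```text
t 1.43 pos [0.4762 0.1002 0.1927] yaw -42.26 tilt [-0.  0. -1.] q [-0.87  0.18  0.62  2.03 -0.12  0.97 -0.94] F [ 0.07  0.32 -0.21] M [ 0.001 -0.081  0.006]
slide [-167.   198.7   32.6] roll 87.74
board +y in tool [ 8.076e-01 -5.898e-01  2.000e-04]
```

send_rows(slide=[[-21,25,0],[-42,50,0],[-63,75,0],[-84,100,0],[-105,125,0],[-126,150,0],[-147,175,0],[-167,198.7,0]], roll=[7,14,21,28,35,42,49,56], claw=[1,1,1,1,1,1,1,1])

```text
t: 2.1
eef_pos: [0.5126, -0.1568, 0.1927]
tool_rot: [-0.0, 0.997, -0.072, -0.0]
contact_force: [0.3, 0.7, 0.1]
gripper_width: 1.005
grasp_force: 0.0
```

```bash
python3 d.py 0.511 -0.157 0.15 -130
```

```text
t 2.1 pos [ 0.5126 -0.1568  0.1927] yaw -98.27 tilt [ 0.  0. -1.] q [-0.53  0.34  0.89  1.93 -0.31  1.02 -1.22] F [0.3  0.72 0.14] M [-0.015 -0.012 -0.026]
slide [-1.6  0.5 42.7] roll 31.73
board +y in tool [-3.760e-02 -9.993e-01  2.000e-04]
```

send_rows(slide=[[-1,0,10],[-1.6,0.5,20],[-1.6,0.5,32],[-1.6,0.5,44],[-1.6,0.5,56],[-1.6,0.5,68],[-1.6,0.5,76],[-1.6,0.5,76]], roll=[7,14,21,28,31.7,31.7,31.7,31.7], claw=[1,1,1,1,1,1,1,1])

```text
t: 2.77
eef_pos: [0.51, -0.1549, 0.1151]
tool_rot: [0.0, 0.941, -0.338, -0.001]
contact_force: [-0.1, -0.1, 0.3]
gripper_width: 1.003
grasp_force: 0.0
```

```bash
python3 d.py 0.511 -0.157 0.0605 -130; python3 - <<'E'
from h import *
cv2.imwrite("pics/e.png",np.hstack([cv2.resize(cv2.cvtColor(bot.read_camera("top")[170:250,255:345],cv2.COLOR_RGB2BGR),(400,356)),cv2.resize(cv2.cvtColor(bot.read_camera("side")[130:210,240:330],cv2.COLOR_RGB2BGR),(400,356))]))
E
```

```text
t 2.77 pos [ 0.51   -0.1549  0.1151] yaw -129.5 tilt [-0.003  0.    -1.   ] q [-0.54  0.49  0.94  2.01 -0.51  0.9  -1.58] F [-0.11 -0.13  0.29] M [ 0.004 -0.033  0.019]
slide [ 2.3  0.9 54.6] roll 0.5
board +y in tool [-5.501e-01 -8.351e-01  1.000e-04]
```

View pics/e.png

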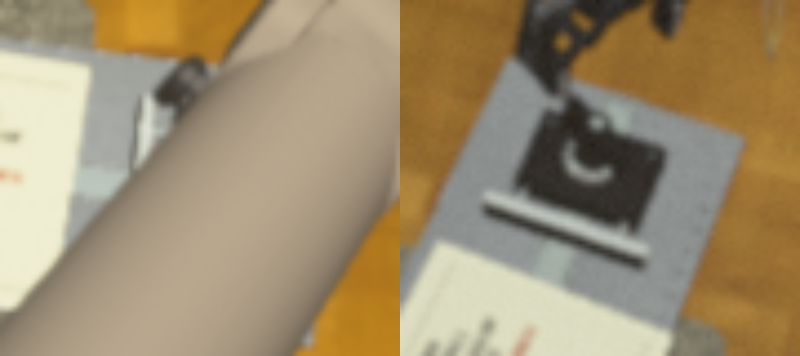

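The top view is hidden by the forearm. In the side view the left finger is at about (550,80) and the wing is still standing free at (585,115), between the two fingers. Descending to the grip height.

send_rows(slide=[[1,0.5,8],[2,1,17],[2.3,1,26],[2.3,1,35],[2.3,1,44],[2.3,1,52],[2.3,1,54.6],[2.3,1,54.6]], roll=[0.5,0.5,0.5,0.5,0.5,0.5,0.5,0.5], claw=[1,1,1,1,1,1,1,1])

```text
t: 3.53
eef_pos: [0.5117, -0.1576, 0.0613]
tool_rot: [0.0, 0.939, -0.343, -0.001]
contact_force: [-0.1, -0.2, 0.9]
gripper_width: 1.003
grasp_force: 0.0
```

send_rows(slide=[[0,0,0],[0,0,0],[0,0,0],[0,0,0],[0,0,0],[0,0,0],[0,0,0],[0,0,0]], roll=[0,0,0,0,0,0,0,0], claw=[0.6,0.4,0.3,0.2,0.1,0.1,0.1,0.1], force=30)

```text
t: 4.2
eef_pos: [0.5123, -0.1576, 0.0622]
tool_rot: [-0.0, 0.939, -0.343, 0.0]
contact_force: [1.1, 0.1, -0.3]
gripper_width: 0.103
grasp_force: 0.0
```

```bash
python3 d.py 0.511 -0.157 0.0605 -130
```

```text
t 4.2 pos [ 0.5123 -0.1576  0.0622] yaw -130.12 tilt [ 0.  0. -1.] q [-0.46  0.57  0.85  2.04 -0.6   0.8  -1.52] F [ 1.15  0.1  -0.35] M [ 0.068  0.031 -0.025]
slide [-1.4  0.4  1.7] roll -0.12
board +y in tool [-5.592e-01 -8.290e-01  1.000e-04]
```

send_rows(slide=[[0,0,0],[0,0,0],[0,0,0],[0,0,0],[0,0,0],[0,0,0],[0,0,0],[0,0,0]], roll=[0,0,0,0,0,0,0,0], claw=[0.05,0.05,0,0,0,0,0,0], force=30)

```text
t: 4.87
eef_pos: [0.5123, -0.1577, 0.0622]
tool_rot: [-0.0, 0.939, -0.343, 0.0]
contact_force: [0.0, 0.3, -0.5]
gripper_width: -0.0
grasp_force: 0.0
```

```bash
python3 d.py 0.511 -0.157 0.0605 -130; python3 - <<'E'
from h import *
cv2.imwrite("pics/f.png",np.hstack([cv2.resize(cv2.cvtColor(bot.read_camera("top")[170:250,255:345],cv2.COLOR_RGB2BGR),(400,356)),cv2.resize(cv2.cvtColor(bot.read_camera("side")[130:210,240:330],cv2.COLOR_RGB2BGR),(400,356))]))
E
```

```text
t 4.87 pos [ 0.5123 -0.1577  0.0622] yaw -130.13 tilt [ 0.  0. -1.] q [-0.46  0.57  0.85  2.04 -0.6   0.8  -1.52] F [ 0.02  0.33 -0.54] M [-0.049  0.009 -0.034]
slide [-1.4  0.3  1.7] roll -0.13
board +y in tool [-0.5594 -0.8289  0.    ]
```

View pics/f.png

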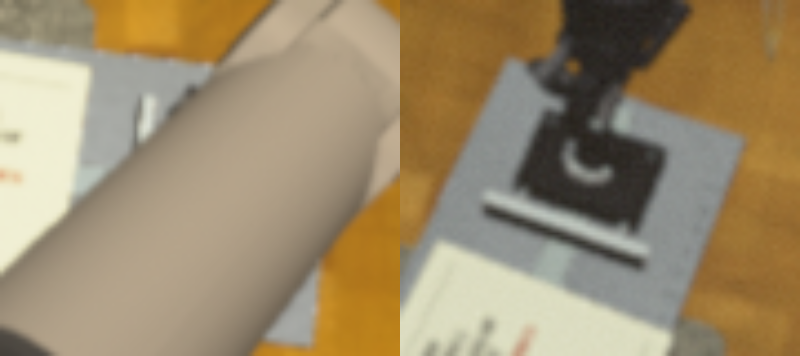

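Side view: the closed fingertips are near (600,115), level with the white dot at (597,123), and nothing is held. I'll project the reported TCP into the picture to find the mismatch.

```bash
python3 - <<'E'
from h import *
p=bot.get_obs()["eef_pos"]
c=lambda uv,o,ox:((uv-np.array(o))*[400/90,356/80]+[ox,0]).round(0)
for z in(.0622,.0922,.12): print(z,"side",c(proj("side",[p[0],p[1],z]),(240,130),400))
print("axis at .04,.092",c(proj("side",[[.511,-.157,.04],[.511,-.157,.092]]),(240,130),400))
s=bot.read_camera("side");g=np.clip((s[135:190,255:310].astype(float)-10)*4,0,255).astype(np.uint8)
o=cv2.cvtColor(cv2.imread("pics/side0.png"),cv2.COLOR_BGR2RGB)[135:190,255:310]
o=np.clip((o.astype(float)-10)*4,0,255).astype(np.uint8)
cv2.imwrite("pics/g.png",cv2.cvtColor(np.hstack([cv2.resize(k,(400,400),interpolation=cv2.INTER_CUBIC) for k in(o,g)]),cv2.COLOR_RGB2BGR))
q=lambda uv:((uv-np.array([255,135]))*400/55).round(0)
print("in g:",q(proj("side",[[p[0],p[1],.0622]])),q(proj("side",[[.511,-.157,.092]])))
E
```

```text
0.0622 side [[590. 141.]]
0.0922 side [[594. 118.]]
0.12 side [[597.  96.]]
axis at .04,.092 [[590. 159.]
 [595. 120.]]
in g: [[203. 194.]] [[210. 159.]]
```

View pics/g.png

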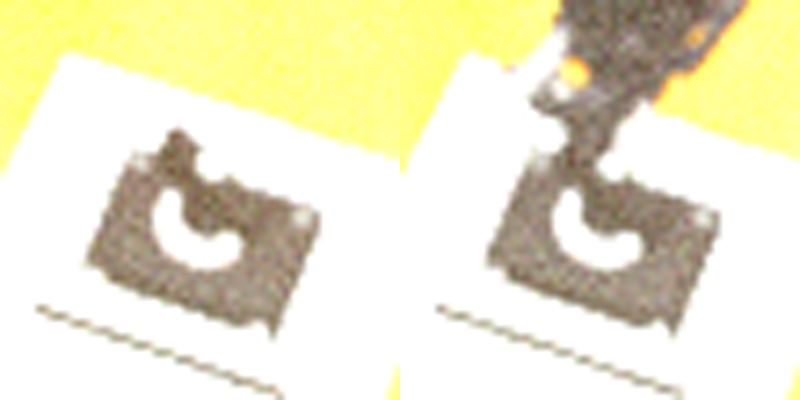

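The dark fingers sit at about x 570-615 in the right half, joining the wing tip near (580,150). That is left of the expected axis line at x≈607-612. I'll compare pixels numerically, before and now.

```bash
python3 - <<'E'
from h import *
a=cv2.imread("pics/side0.png").astype(int).mean(2).astype(int)
s=cv2.cvtColor(bot.read_camera("side"),cv2.COLOR_RGB2BGR);cv2.imwrite("pics/s1.png",s);b=s.astype(int).mean(2).astype(int)
print("cols 272-294");
for r in range(146,172): print(r," ".join("%3d"%v for v in a[r,272:295])," | "," ".join("%3d"%v for v in b[r,272:295]))
p=bot.get_obs()["eef_pos"]
print(proj("side",[[p[0],p[1],z] for z in(.062,.08,.1,.12)]).round(1).tolist())
c=bot.camera_model("side")["camera_from_world"];print("cam",(-c[:3,:3].T@c[:3,3]).round(3))
E
```

```text
cols 272-294
146 136 133 124 117 118 112 107 103 103 101 102  99 101 101 102  98  93  99  95  94  94  95  98  |   91  78  65  56  69  70  71  68  54  48  43  47  42  32  40  44  42  41  40  54  72  87  85
147 141 138 138 136 132 128 121 118 110 103 100 101 104 101  95  96  97  95  94  98  97  98  94  |   79  64  57  54  68  73  66  55  53  48  49  45  42  40  38  41  42  42  43  60  84  96  93
148 145 142 141 140 140 136 134 138 126 120 114 110 101 101  97  92  97  97  94  97  98  98  98  |   65  52  43  47  56  62  55  51  48  51  46  45  39  39  40  46  52  46  55  73  89  98  97
149 143 142 142 141 139 141 142 142 139 135 132 123 117 112 108 101  97  96  97  96  96  96  97  |   75  52  46  42  35  43  46  43  42  42  50  44  42  40  42  56  69  67  71  86  96  96  97
150 144 146 143 142 142 140 134 131 138 145 141 137 136 133 126 118 116 106 104 100  95  97  97  |  104  74  56  42  39  41  38  35  45  43  37  40  38  41  52  70  79  78  85  96  95  99  96
151 144 146 145 141 142 128 108  99 115 134 139 143 141 140 137 135 133 129 121 117 107 104 101  |  132 113  92  73  67  48  43
[... 3293 characters left out ...]
131  93  51  42  42  46  46  46  47
169  47  47  47  46  43  62  90 110 122 137 136 138 137 132 122  88  50  44  49  47  45  46  49  |   47  45  43  46  47  61  90 110 126 135 141 139 134 133 122  90  52  46  41  43  44  44  49
170  51  43  46  48  48  51  58  71  88 103 114 121 117 110  88  67  49  44  47  43  45  44  48  |   47  49  48  45  48  48  57  74  89 106 117 120 120 109  88  66  49  44  48  49  44  45  38
171  45  49  48  45  44  43  47  49  56  71  73  77  76  68  61  49  48  46  45  47  46  42  46  |   43  46  41  50  44  47  49  51  58  72  75  77  78  73  59  48  43  44  45  43  43  49  50
[[282.8, 161.8], [283.3, 158.7], [283.8, 155.2], [284.3, 151.7]]
cam [0.431 0.522 1.093]
```

```bash
python3 - <<'E'
from h import *
# expected finger ends, frame e (open) -> pixel in pics/e.png right half
t=np.array([.510,-.1549,.1151+.013]);y=np.array([np.cos(np.radians(-129.5)),np.sin(np.radians(-129.5)),0]);x=np.array([-y[1],y[0],0])
P=[t+s*y*h+w*x for s in(-1,1) for h in(.0425,.057) for w in(-.011,.011)]
for n,o,ox in(("side",(240,130),400),("top",(255,170),0)):
    print(n,((proj(n,P)-o)*[400/90,356/80]+[ox,0]).round(0).tolist())
e=cv2.imread("pics/e.png").astype(int).mean(2)
print("dark finger rows (side half): row: cols<70 ")
for r in range(0,130,8):
    c=np.where(e[r,400:]<75)[0]+400; print(r,[ (int(g[0]),int(g[-1])) for g in np.split(c,np.where(np.diff(c)>1)[0]+1) if len(g)])
E
```

```text
side [[561.0, 133.0], [542.0, 111.0], [544.0, 143.0], [525.0, 121.0], [657.0, 76.0], [638.0, 55.0], [673.0, 67.0], [654.0, 46.0]]
top [[172.0, 149.0], [192.0, 124.0], [155.0, 135.0], [176.0, 110.0], [271.0, 231.0], [291.0, 206.0], [288.0, 246.0], [309.0, 220.0]]
dark finger rows (side half): row: cols<70 
0 [(523, 538), (570, 688)]
8 [(522, 534), (554, 640), (650, 674)]
16 [(520, 575), (581, 624), (650, 676)]
24 [(518, 578), (591, 612), (652, 674)]
32 [(516, 605), (658, 672)]
40 [(515, 556), (570, 598)]
48 [(514, 559), (566, 589)]
56 [(517, 577)]
64 [(526, 571)]
72 [(533, 564)]
80 [(540, 559)]
88 [(546, 558)]
96 []
104 [(567, 582)]
112 [(563, 589)]
120 [(543, 587)]
128 [(540, 590), (606, 607)]
```

The images put the fingertips about 40 mm higher than the reported TCP. The dot on the knob top is still visible below them, so they closed above the wing. I'll open, go down a little, and check this by force and by how the image changes.

send_rows(slide=[[0,0,0],[0,0,0],[0,0,0],[0,0,0],[0,0,0],[0,0,0],[0,0,0],[0,0,0]], roll=[0,0,0,0,0,0,0,0], claw=[0.3,0.6,0.9,1,1,1,1,1])

```text
t: 5.73
eef_pos: [0.5123, -0.1576, 0.0622]
tool_rot: [-0.0, 0.939, -0.343, 0.0]
contact_force: [0.7, -0.1, -0.3]
gripper_width: 1.004
grasp_force: 0.0
```

```bash
cat > fing.py <<'E'
from h import *
o=bot.get_obs();p=o["eef_pos"];print("t",o["t"],p.round(4),"F",o["contact_force"].round(1),"M",o["torque"].round(2),"w",o["gripper_width"])
a=cv2.imread("pics/side0.png").astype(int);b=cv2.cvtColor(bot.read_camera("side"),cv2.COLOR_RGB2BGR).astype(int)
d=np.abs(a-b).max(2)
print("rows: cols with large change AND dark now (fingers), 250..310")
for r in range(138,176,1):
    c=np.where((d[r,250:315]>25)&(b[r,250:315].mean(1)<58))[0]+250
    print(r,[(int(g[0]),int(g[-1])) for g in np.split(c,np.where(np.diff(c)>1)[0]+1) if len(g)],end="; ")
import sys
from scipy.spatial.transform import Rotation as R
M=R.from_quat(o["tool_rot"],scalar_first=True).as_matrix()
print();print("expected tips (open) -y,+y:",proj("side",[p+s*.05*M[:,1]-[0,0,-.013] for s in(-1,1)]).round(1).tolist())
E
python3 fing.py
```

```text
t 5.7333 [ 0.5123 -0.1576  0.0622] F [ 0.7 -0.1 -0.3] M [ 0.01  0.05 -0.05] w 1.004311786749973
rows: cols with large change AND dark now (fingers), 250..310
138 [(278, 302)]; 139 [(278, 301)]; 140 [(278, 292), (295, 298), (300, 300)]; 141 [(278, 291), (295, 298)]; 142 [(267, 267), (276, 289), (295, 298)]; 143 [(267, 267), (274, 277), (279, 287), (295, 298)]; 144 [(267, 267), (272, 276), (281, 285), (295, 298)]; 145 [(267, 268), (270, 276), (282, 284), (296, 298)]; 146 [(267, 277), (282, 283), (296, 297)]; 147 [(267, 273), (277, 279), (281, 282), (297, 297)]; 148 [(266, 272), (277, 281)]; 149 [(266, 272), (277, 280)]; 150 [(266, 272), (277, 279)]; 151 [(266, 273), (276, 278)]; 152 [(266, 278)]; 153 [(267, 277)]; 154 [(268, 276)]; 155 [(269, 273)]; 156 [(270, 272)]; 157 [(271, 271)]; 158 []; 159 []; 160 []; 161 []; 162 []; 163 []; 164 []; 165 []; 166 []; 167 []; 168 []; 169 []; 170 []; 171 []; 172 []; 173 []; 174 []; 175 []; 
expected tips (open) -y,+y: [[270.6, 166.7], [295.4, 152.5]]
```

send_rows(slide=[[0,0,2],[0,0,4],[0,0,6],[0,0,8],[0,0,10],[0,0,12],[0,0,14],[0,0,14]], roll=[0,0,0,0,0,0,0,0], claw=[1,1,1,1,1,1,1,1])

```text
t: 6.45
eef_pos: [0.5121, -0.1576, 0.0478]
tool_rot: [0.0, 0.939, -0.343, -0.0]
contact_force: [-0.2, 0.7, 0.2]
gripper_width: 0.993
grasp_force: 0.0
```

```bash
python3 fing.py; python3 - <<'E'
from h import *
b=bot.read_camera("side");o=cv2.imread("pics/side0.png")
print("right finger region rgb mean now/before rows 144-160 cols 290-302")
for r in range(144,160): print(r," ".join("%3d"%v for v in b[r,290:303].mean(1))," | "," ".join("%3d"%v for v in o[r,290:303].mean(1)))
k=cv2.resize(np.hstack([b[125:180,250:315]]),(780,600)[::1],interpolation=cv2.INTER_CUBIC)
cv2.imwrite("pics/i.png",cv2.cvtColor(np.clip(k.astype(float)*1.6,0,255).astype(np.uint8),cv2.COLOR_RGB2BGR))
E
```

```text
t 6.45 [ 0.5121 -0.1576  0.0478] F [-0.2  0.7  0.2] M [-0.05 -0.01  0.03] w 0.9933691343133079
rows: cols with large change AND dark now (fingers), 250..310
138 [(277, 306)]; 139 [(277, 303)]; 140 [(277, 302)]; 141 [(278, 301)]; 142 [(279, 301)]; 143 [(278, 292), (294, 298)]; 144 [(277, 290), (294, 298)]; 145 [(277, 288), (294, 298)]; 146 [(267, 267), (274, 276), (280, 287), (294, 298)]; 147 [(267, 267), (272, 276), (281, 285), (295, 297)]; 148 [(267, 267), (269, 276), (282, 284), (295, 297)]; 149 [(267, 273), (276, 277), (282, 282), (296, 297)]; 150 [(266, 272), (277, 278), (281, 281)]; 151 [(266, 272), (277, 281)]; 152 [(266, 272), (280, 280)]; 153 [(266, 272), (277, 277)]; 154 [(266, 273), (276, 277)]; 155 [(267, 272), (274, 276)]; 156 [(267, 272)]; 157 [(268, 271)]; 158 [(269, 271)]; 159 [(270, 270)]; 160 []; 161 []; 162 []; 163 []; 164 []; 165 []; 166 []; 167 []; 168 []; 169 []; 170 []; 171 []; 172 []; 173 []; 174 []; 175 []; 
expected tips (open) -y,+y: [[270.5, 169.2], [295.0, 155.0]]
right finger region rgb mean now/before rows 144-160 cols 290-302
144  50  60  73  73  61  41
[... 1064 characters left out ...]
 112 107 104 101  93  97 100
154 159 152 150 146 142 138 134 128 122 113 108 104 101  |  157 147 146 142 140 137 131 125 122 113 106 102  99
155 162 157 145 143 143 144 144 140 137 132 125 119 117  |  162 154 144 140 143 141 142 139 135 130 127 121 113
156 164 155 139 139 144 144 144 143 140 140 141 137 137  |  159 153 136 138 141 144 145 143 137 139 138 138 133
157 163 154 142 138 146 144 143 144 143 143 146 146 142  |  161 153 144 140 141 146 143 142 143 142 144 142 140
158 161 154 143 141 144 143 142 144 142 146 147 145 143  |  156 150 144 141 141 140 142 142 141 146 142 145 144
159 139 137 139 143 143 147 146 145 145 148 147 147 144  |  138 134 141 142 143 145 142 143 143 144 143 145 144
```

The right fingertip is about 5 px (~28 mm) above where the reported TCP would put it, so the fingers really do end higher than reported. Another 14 mm down is still clear either way.

send_rows(slide=[[0,0,2],[0,0,4],[0,0,6],[0,0,8],[0,0,10],[0,0,12],[0,0,14],[0,0,14]], roll=[0,0,0,0,0,0,0,0], claw=[1,1,1,1,1,1,1,1])

```text
t: 7.22
eef_pos: [0.5121, -0.1575, 0.0338]
tool_rot: [0.0, 0.939, -0.343, -0.0]
contact_force: [0.4, 1.0, -0.2]
gripper_width: 0.999
grasp_force: 0.0
```

```bash
python3 fing.py; python3 - <<'E'
from h import *
b=bot.read_camera("side")
k=cv2.resize(b[120:180,250:315],(650,600),interpolation=cv2.INTER_CUBIC)
cv2.imwrite("pics/i.png",cv2.cvtColor(np.clip(k.astype(float)*2,0,255).astype(np.uint8),cv2.COLOR_RGB2BGR))
E
```

```text
t 7.2167 [ 0.5121 -0.1575  0.0338] F [ 0.4  1.  -0.2] M [-0.01  0.02 -0.01] w 0.9994675821289256
rows: cols with large change AND dark now (fingers), 250..310
138 [(276, 306)]; 139 [(277, 306)]; 140 [(277, 305)]; 141 [(276, 305)]; 142 [(276, 301)]; 143 [(276, 301)]; 144 [(278, 300)]; 145 [(278, 300)]; 146 [(278, 291), (294, 297)]; 147 [(277, 289), (294, 297)]; 148 [(276, 276), (278, 287), (294, 297)]; 149 [(267, 267), (273, 275), (280, 286), (294, 297)]; 150 [(267, 267), (271, 275), (281, 283), (295, 297)]; 151 [(267, 276), (281, 282), (295, 297)]; 152 [(266, 272), (276, 277), (281, 281), (296, 296)]; 153 [(266, 272), (281, 281)]; 154 [(266, 272)]; 155 [(266, 272)]; 156 [(266, 272)]; 157 [(266, 271)]; 158 [(267, 271)]; 159 [(267, 270)]; 160 [(268, 270)]; 161 [(269, 269)]; 162 [(269, 269)]; 163 []; 164 []; 165 []; 166 []; 167 []; 168 []; 169 []; 170 []; 171 []; 172 []; 173 []; 174 []; 175 []; 
expected tips (open) -y,+y: [[270.3, 171.4], [294.6, 157.4]]
```

View pics/i.png

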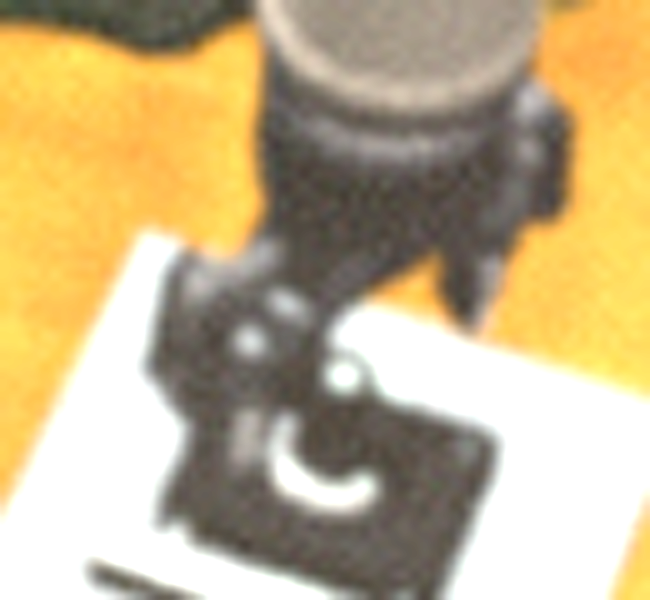

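The picture shows the left finger with its light pad ending at about (245,465), the right fingertip at (475,325) and the wing standing between them, with its dot at (345,372). The fingertips are about at wing-foot height, clear of the carriage, so I'll close now.

send_rows(slide=[[0,0,0],[0,0,0],[0,0,0],[0,0,0],[0,0,0],[0,0,0],[0,0,0],[0,0,0]], roll=[0,0,0,0,0,0,0,0], claw=[0.7,0.5,0.4,0.3,0.2,0.1,0.1,0.1], force=30)

```text
t: 7.98
eef_pos: [0.5141, -0.1557, 0.0346]
tool_rot: [-0.001, 0.94, -0.342, 0.0]
contact_force: [3.2, 5.1, 1.8]
gripper_width: 0.166
grasp_force: 29.2
```

```bash
python3 d.py
```

```text
t 7.98 pos [ 0.5141 -0.1557  0.0346] yaw -129.96 tilt [ 0.002  0.002 -1.   ] q [-0.42  0.6   0.8   2.05 -0.65  0.75 -1.48] F [3.21 5.12 1.76] M [ 1.022 -0.491  0.363]
board +y in tool [-0.5569 -0.8306  0.0023]
```

Grasped: the opening of 0.166 matches the 14 mm wing. I'll recentre by the 2.6 mm the grasp moved the tool and loosen (counter-clockwise is negative roll).

send_rows(slide=[[0,-1.3,0],[0,-2.6,0],[0,-2.6,0],[0,-2.6,0],[0,-2.6,0],[0,-2.6,0],[0,-2.6,0],[0,-2.6,0]], roll=[0,0,-6,-12,-18,-24,-30,-36], claw=[0.1,0.1,0.1,0.1,0.1,0.1,0.1,0.1], force=50)

```text
t: 8.65
eef_pos: [0.515, -0.1546, 0.0345]
tool_rot: [-0.001, 0.999, -0.033, 0.001]
contact_force: [1.3, 4.5, 1.9]
gripper_width: 0.148
grasp_force: 49.0
```

```bash
python3 d.py
```

```text
t 8.65 pos [ 0.515  -0.1546  0.0345] yaw -93.83 tilt [ 0.001  0.001 -1.   ] q [-0.31  0.55  0.64  2.05 -0.5   0.7  -0.99] F [1.28 4.51 1.85] M [ 0.948 -0.444 -0.142]
board +y in tool [ 0.04   -0.9992  0.0013]
```

send_rows(slide=[[0,0,0],[0,0,0],[0,0,0],[0,0,0],[0,0,0],[0,0,0],[0,0,0],[0,0,0]], roll=[-5,-10,-15,-20,-25,-30,-35,-40], claw=[0.1,0.1,0.1,0.1,0.1,0.1,0.1,0.1])

```text
t: 9.32
eef_pos: [0.5145, -0.1532, 0.0343]
tool_rot: [-0.001, 0.951, 0.31, 0.001]
contact_force: [0.6, 7.6, 4.4]
gripper_width: 0.149
grasp_force: 49.3
```

```bash
python3 d.py
```

```text
t 9.32 pos [ 0.5145 -0.1532  0.0343] yaw -53.84 tilt [ 0.     0.003 -1.   ] q [-0.18  0.5   0.45  2.04 -0.34  0.68 -0.44] F [0.62 7.62 4.36] M [ 1.72  -0.154 -0.157]
board +y in tool [ 0.6727 -0.7399  0.0031]
```

send_rows(slide=[[1.2,-1.3,0],[2.4,-2.6,-0.5],[2.4,-2.6,-1],[2.4,-2.6,-1],[2.4,-2.6,-1],[2.4,-2.6,-1],[2.4,-2.6,-1],[2.4,-2.6,-1]], roll=[0,0,-4,-8,-12,-16,-20,-20], claw=[0.1,0.1,0.1,0.1,0.1,0.1,0.1,0.1])

```text
t: 9.98
eef_pos: [0.5138, -0.1525, 0.0343]
tool_rot: [-0.0, 0.883, 0.469, -0.001]
contact_force: [3.1, -1.6, -9.6]
gripper_width: 0.151
grasp_force: 49.7
```

```bash
python3 d.py
```

```text
t 9.98 pos [ 0.5138 -0.1525  0.0343] yaw -34.11 tilt [-0.001 -0.    -1.   ] q [-0.11  0.49  0.36  2.04 -0.27  0.67 -0.17] F [ 3.05 -1.56 -9.58] M [-0.069 -0.638  0.198]
board +y in tool [ 8.830e-01 -4.694e-01 -6.000e-04]
```

send_rows(slide=[[0.7,1,0.7],[1.2,0.8,0.7],[2,0.3,0.7],[3,-0.2,0.7],[4.2,-0.9,0.7],[4.2,-0.9,0.7],[4.2,-0.9,0.7],[4.2,-0.9,0.7]], roll=[0,0,0,0,0,0,0,0], claw=[0.1,0.1,0.1,0.1,0.1,0.1,0.1,0.1])

```text
t: 10.65
eef_pos: [0.5139, -0.1523, 0.0343]
tool_rot: [0.001, 0.885, 0.466, -0.002]
contact_force: [-4.0, -9.8, -1.8]
gripper_width: 0.147
grasp_force: 50.8
```

```bash
python3 d.py
```

```text
t 10.65 pos [ 0.5139 -0.1523  0.0343] yaw -34.44 tilt [-0.002 -0.004 -1.   ] q [-0.12  0.49  0.36  2.03 -0.27  0.67 -0.18] F [-3.99 -9.81 -1.8 ] M [-1.968  0.829  0.192]
board +y in tool [ 0.8803 -0.4744 -0.0044]
```

Still clamped: 9.8 N of push with no motion. I'll recentre and loosen further.

send_rows(slide=[[-1.1,1.6,0],[-2.2,3.3,0],[-2.2,3.3,0],[-2.2,3.3,0],[-2.2,3.3,0],[-2.2,3.3,0],[-2.2,3.3,0],[-2.2,3.3,0]], roll=[0,0,-6,-12,-18,-24,-30,-36], claw=[0.1,0.1,0.1,0.1,0.1,0.1,0.1,0.1])

```text
t: 11.32
eef_pos: [0.5126, -0.1519, 0.0341]
tool_rot: [-0.004, 0.695, 0.719, -0.002]
contact_force: [-12.7, 1.5, 11.9]
gripper_width: 0.149
grasp_force: 52.2
```

```bash
python3 d.py
```

```text
t 11.32 pos [ 0.5126 -0.1519  0.0341] yaw 1.9 tilt [-0.009  0.002 -1.   ] q [ 0.02  0.47  0.19  2.02 -0.14  0.67  0.34] F [-12.68   1.48  11.88] M [ 0.373  2.711 -0.264]
board +y in tool [9.902e-01 1.395e-01 6.000e-04]
```

send_rows(slide=[[0,-1.1,-0.4],[0,-2.2,-0.8],[0,-2.2,-0.8],[0,-2.2,-0.8],[1,-2.2,-0.8],[2,-2.2,-0.8],[3.5,-2,-0.8],[3.5,-2,-0.8]], roll=[0,0,0,0,0,0,0,0], claw=[0.1,0.1,0.1,0.1,0.1,0.1,0.1,0.1])

```text
t: 11.98
eef_pos: [0.5129, -0.1486, 0.0343]
tool_rot: [-0.002, 0.696, 0.718, -0.002]
contact_force: [-5.9, -1.5, -5.3]
gripper_width: 0.152
grasp_force: 50.1
```

```bash
python3 d.py
```

```text
t 11.98 pos [ 0.5129 -0.1486  0.0343] yaw 1.76 tilt [-0.005 -0.    -1.   ] q [ 0.01  0.47  0.19  2.03 -0.14  0.66  0.33] F [-5.94 -1.48 -5.29] M [-0.109  1.186  0.191]
board +y in tool [ 9.906e-01  1.371e-01 -6.000e-04]
```

It is free: it moved 3.3 mm at about 1.5 N. I'll back the knob off a little more for margin, relieve the side force, and slide along the board.

send_rows(slide=[[0,-0.6,0.3],[0,-1,0.3],[4,-0.5,0.3],[9,0.2,0.3],[14,0.9,0.3],[19,1.6,0.3],[24,2.3,0.3],[28,2.9,0.3]], roll=[-4,-8,-8,-8,-8,-8,-8,-8], claw=[0.1,0.1,0.1,0.1,0.1,0.1,0.1,0.1])

```text
t: 12.65
eef_pos: [0.5156, -0.1205, 0.0342]
tool_rot: [-0.001, 0.645, 0.764, -0.001]
contact_force: [-4.8, -2.5, -4.5]
gripper_width: 0.153
grasp_force: 50.1
```

```bash
python3 d.py
```

```text
t 12.65 pos [ 0.5156 -0.1205  0.0342] yaw 9.69 tilt [-0.003 -0.    -1.   ] q [-0.01  0.46  0.16  2.04 -0.11  0.66  0.38] F [-4.77 -2.55 -4.5 ] M [-0.376  1.084  0.131]
board +y in tool [ 9.622e-01  2.725e-01 -8.000e-04]
```

send_rows(slide=[[4,0.5,0.2],[8,1.5,0.3],[12,2.6,0.3],[16,3.7,0.3],[20,4.9,0.3],[24,6,0.3],[28,7.1,0.3],[31,8,0.3]], roll=[0,0,0,0,0,0,0,0], claw=[0.1,0.1,0.1,0.1,0.1,0.1,0.1,0.1])

```text
t: 13.32
eef_pos: [0.5192, -0.0884, 0.0343]
tool_rot: [-0.001, 0.644, 0.765, -0.001]
contact_force: [-4.1, -3.4, -6.4]
gripper_width: 0.152
grasp_force: 49.9
```

```bash
python3 d.py
```

```text
t 13.32 pos [ 0.5192 -0.0884  0.0343] yaw 9.79 tilt [-0.002 -0.    -1.   ] q [-0.07  0.45  0.15  2.05 -0.11  0.65  0.32] F [-4.06 -3.39 -6.4 ] M [-0.565  0.97   0.053]
board +y in tool [ 9.617e-01  2.741e-01 -5.000e-04]
```

send_rows(slide=[[2,0.2,0.2],[5,0.9,0.4],[8,1.8,0.4],[11,2.7,0.4],[14,3.6,0.4],[17,4.4,0.4],[20,5.3,0.4],[20,5.3,0.4]], roll=[0,0,0,0,0,0,0,0], claw=[0.1,0.1,0.1,0.1,0.1,0.1,0.1,0.1])

```text
t: 13.98
eef_pos: [0.5215, -0.0671, 0.0342]
tool_rot: [-0.0, 0.644, 0.765, -0.0]
contact_force: [-3.3, -1.0, -4.5]
gripper_width: 0.154
grasp_force: 50.2
```

```bash
cat > look.py <<'E'
import sys
from h import *
from scipy.spatial.transform import Rotation as R
b=bot.read_camera("side");cv2.imwrite("pics/look.png",cv2.cvtColor(b,cv2.COLOR_RGB2BGR))
hsv=cv2.cvtColor(b,cv2.COLOR_RGB2HSV)
m=((hsv[...,2]>130)&(b[...,0].astype(int)-b[...,2]>12)&(b[...,0].astype(int)-b[...,2]<75)).astype(np.uint8);m[:130]=0;m[270:]=0;m[:,:205]=0;m[:,335:]=0
m=cv2.morphologyEx(m,cv2.MORPH_CLOSE,np.ones((7,7)))
c=max(cv2.findContours(m,0,2)[0],key=cv2.contourArea)
P=cv2.boxPoints(cv2.minAreaRect(np.float32(ray("side",c[:,0].astype(float),.025)[:,:2]*1e3).reshape(-1,1,2)))/1e3
a=np.radians(-6.12);Q=np.array([[np.cos(a),-np.sin(a)],[np.sin(a),np.cos(a)]]);L=(P-[.522,-.0563])@Q*1e3
print("area",cv2.contourArea(c),"book corners in board mm",L.round(1).tolist())
E
python3 d.py; python3 look.py
```

```text
t 13.98 pos [ 0.5215 -0.0671  0.0342] yaw 9.86 tilt [-0.001  0.    -1.   ] q [-0.11  0.45  0.15  2.05 -0.11  0.65  0.28] F [-3.33 -0.98 -4.52] M [ 0.095  1.043 -0.01 ]
board +y in tool [9.613e-01 2.753e-01 3.000e-04]
area 2404.0 book corners in board mm [[-102.8, 18.5], [138.3, 42.3], [117.3, 255.2], [-123.8, 231.4]]
```

send_rows(slide=[[1,0.3,0.1],[2,0.6,0.3],[3,0.8,0.3],[4,1.1,0.3],[5,1.4,0.3],[6,1.7,0.3],[6,1.7,0.3],[6,1.7,0.3]], roll=[0,0,0,0,0,0,0,0], claw=[0.1,0.1,0.1,0.1,0.1,0.1,0.1,0.1])

```text
t: 14.7
eef_pos: [0.522, -0.0625, 0.0342]
tool_rot: [0.0, 0.644, 0.765, -0.0]
contact_force: [-5.9, -3.5, -1.5]
gripper_width: 0.154
grasp_force: 50.6
```

```bash
python3 d.py; python3 - <<'E'
from h import *
b=cv2.imread("pics/look.png")
# profile along board y at board x=-30,-60 and +60,+80, height .025
a=np.radians(-6.12);Q=np.array([[np.cos(a),-np.sin(a)],[np.sin(a),np.cos(a)]])
s=cv2.cvtColor(bot.read_camera("side"),cv2.COLOR_RGB2BGR);cv2.imwrite("pics/look2.png",s)
y=np.arange(20,190,4)
for x in(-75,-40,40,75):
    P=np.array([[x,v] for v in y])/1e3@Q.T+[.522,-.0563]
    uv=proj("side",np.c_[P,np.full(len(P),.025)]).astype(np.float32)
    v=cv2.remap(s,uv[None,:,0],uv[None,:,1],1)[0].astype(int)
    print(x,[f"{yy}:{int(q.mean())}/{q[2]-q[0]}" for yy,q in zip(y,v)])
E
```

```text
t 14.7 pos [ 0.522  -0.0625  0.0342] yaw 9.81 tilt [-0.001 -0.001 -1.   ] q [-0.12  0.45  0.15  2.05 -0.11  0.65  0.27] F [-5.91 -3.5  -1.52] M [-0.699  1.319  0.016]
board +y in tool [ 9.616e-01  2.744e-01 -7.000e-04]
-75 ['20:145/-3', '24:144/-3', '28:147/-2', '32:146/-4', '36:145/-3', '40:146/-3', '44:163/8', '48:192/22', '52:210/27', '56:211/28', '60:209/28', '64:210/28', '68:209/28', '72:211/26', '76:210/27', '80:210/27', '84:209/27', '88:210/27', '92:211/27', '96:210/27', '100:205/28', '104:197/28', '108:193/27', '112:190/25', '116:187/26', '120:189/25', '124:188/25', '128:189/26', '132:189/26', '136:189/29', '140:190/26', '144:194/27', '148:201/27', '152:200/20', '156:196/5', '160:193/1', '164:162/6', '168:117/7', '172:129/4', '176:146/1', '180:156/-1', '184:148/-1', '188:139/-6']
-40 ['20:73/4', '24:117/3', '28:147/0', '32:170/1', '36:186/1', '40:170/2', '44:122/7', '48:151/19', '52:201/26', '56:212/28', '60:210/26', '64:209/28', '68:211/27', '72:209/27', '76:209/28', '80:210/27', '84:209/27', '88:210/27', '92:209/28', '96:210/27', '100:210/27', '104:211/27', '108:210/27', '1
[... 717 characters left out ...]
/18', '156:194/4', '160:189/1', '164:156/4', '168:120/6', '172:150/5', '176:185/0', '180:181/0', '184:149/0', '188:140/-3']
75 ['20:141/-3', '24:142/-3', '28:140/-1', '32:142/-3', '36:140/-2', '40:141/-2', '44:162/7', '48:191/23', '52:208/28', '56:210/28', '60:210/29', '64:209/28', '68:210/28', '72:210/29', '76:209/29', '80:210/28', '84:210/27', '88:210/29', '92:209/28', '96:209/29', '100:208/29', '104:210/28', '108:209/28', '112:210/28', '116:209/27', '120:210/29', '124:209/29', '128:210/28', '132:211/27', '136:209/28', '140:210/28', '144:210/28', '148:210/27', '152:201/19', '156:195/5', '160:189/2', '164:156/6', '168:121/8', '172:139/5', '176:168/0', '180:172/2', '184:151/1', '188:146/-2']
```

The profile shows the book's near edge at y≈46.5 on both sides, so it is square, and its far edge is about at the fence. The remaining approach is by force, 3-4 mm at a time.

send_rows(slide=[[1,-0.4,0],[2,-0.3,0],[3,0,0.1],[4,0.3,0.1],[4,0.3,0.1],[4,0.3,0.1],[4,0.3,0.1],[4,0.3,0.1]], roll=[0,0,0,0,0,0,0,0], claw=[0.1,0.1,0.1,0.1,0.1,0.1,0.1,0.1])

```text
t: 15.42
eef_pos: [0.5224, -0.0598, 0.0342]
tool_rot: [0.001, 0.644, 0.765, -0.0]
contact_force: [-3.8, -7.0, -2.8]
gripper_width: 0.147
grasp_force: 50.4
```

```bash
cat > prof.py <<'E'
from h import *
a=np.radians(-6.12);Q=np.array([[np.cos(a),-np.sin(a)],[np.sin(a),np.cos(a)]])
s=cv2.cvtColor(bot.read_camera("side"),cv2.COLOR_RGB2BGR).astype(np.float32);y=np.arange(30,60,.5)
for x in(-80,-72,72,80):
    P=np.array([[x,v] for v in y])/1e3@Q.T+[.522,-.0563];uv=proj("side",np.c_[P,np.full(len(P),.025)]).astype(np.float32)
    v=cv2.remap(s,uv[None,:,0],uv[None,:,1],1)[0].mean(1);print("near edge x",x,round(float(np.interp(178,v[np.argmin(v):],y[np.argmin(v):])),1))
y=np.arange(10,50,1)
for x in(-50,-30,30,50):
    P=np.array([[x,v] for v in y])/1e3@Q.T+[.522,-.0563];uv=proj("side",np.c_[P,np.full(len(P),.034)]).astype(np.float32)
    v=cv2.remap(s,uv[None,:,0],uv[None,:,1],1)[0].mean(1);print("face/carr profile x",x,v.astype(int).tolist())
E
python3 d.py; python3 prof.py
```

```text
t 15.42 pos [ 0.5224 -0.0598  0.0342] yaw 9.76 tilt [ 0.001 -0.002 -1.   ] q [-0.13  0.45  0.15  2.05 -0.11  0.65  0.26] F [-3.8  -6.95 -2.8 ] M [-1.343  0.945  0.073]
board +y in tool [ 0.9618  0.2736 -0.0018]
near edge x -80 46.4
near edge x -72 46.4
near edge x 72 46.3
near edge x 80 45.9
face/carr profile x -50 [84, 85, 85, 83, 83, 81, 81, 80, 77, 77, 78, 77, 78, 78, 79, 79, 79, 81, 82, 85, 87, 92, 98, 106, 117, 128, 140, 153, 163, 171, 178, 185, 184, 179, 173, 167, 153, 139, 125, 114]
face/carr profile x -30 [46, 46, 47, 48, 49, 50, 50, 50, 49, 49, 48, 47, 47, 46, 46, 45, 43, 42, 43, 45, 47, 55, 68, 80, 93, 111, 128, 145, 164, 170, 177, 183, 187, 181, 173, 164, 153, 141, 129, 118]
face/carr profile x 30 [46, 46, 45, 45, 45, 46, 47, 46, 45, 44, 43, 44, 44, 44, 44, 42, 40, 37, 37, 44, 52, 60, 71, 87, 103, 120, 136, 150, 163, 175, 182, 183, 184, 184, 175, 163, 149, 135, 128, 125]
face/carr profile x 50 [104, 103, 104, 104, 103, 104, 105, 105, 107, 109, 109, 110, 110, 109, 110, 113, 115, 119, 124, 129, 132, 133, 134, 141, 147, 153, 159, 168, 176, 184, 189, 187, 184, 180, 174, 161, 146, 132, 122, 121]
```

The book is home: its near edge hasn't moved while the force rose to 7.3 N. That puts the spring about 5 mm in. A slight push more.

send_rows(slide=[[0.8,-0.2,0.1],[1.5,-0.1,0.2],[1.5,-0.1,0.2],[1.5,-0.1,0.2],[1.5,-0.1,0.2],[1.5,-0.1,0.2],[1.5,-0.1,0.2],[1.5,-0.1,0.2]], roll=[0,0,0,0,0,0,0,0], claw=[0.1,0.1,0.1,0.1,0.1,0.1,0.1,0.1])

```text
t: 16.13
eef_pos: [0.5225, -0.0589, 0.0342]
tool_rot: [0.001, 0.645, 0.765, -0.0]
contact_force: [-3.7, -8.5, -2.2]
gripper_width: 0.15
grasp_force: 50.5
```

```bash
python3 d.py; python3 prof.py | head -4
```

```text
t 16.13 pos [ 0.5225 -0.0589  0.0342] yaw 9.74 tilt [ 0.002 -0.002 -1.   ] q [-0.13  0.45  0.15  2.05 -0.11  0.65  0.26] F [-3.74 -8.46 -2.19] M [-1.682  0.799  0.091]
board +y in tool [ 0.9619  0.2732 -0.0022]
near edge x -80 46.2
near edge x -72 46.0
near edge x 72 46.3
near edge x 80 46.0
```

The push is 8.8 N, about 2.5 of it drag, so the face is about 6 mm in. Now I'll tighten, following the small orbit of the grip measured while loosening.

send_rows(slide=[[-0.1,0,0],[-0.2,0.1,0],[-0.3,0.3,0],[-0.4,0.5,0],[-0.55,0.7,0],[-0.7,0.9,0],[-0.8,1.1,0],[-0.8,1.1,0]], roll=[6,12,18,24,30,36,42,42], claw=[0.1,0.1,0.1,0.1,0.1,0.1,0.1,0.1])

```text
t: 16.85
eef_pos: [0.5243, -0.0592, 0.0343]
tool_rot: [0.002, 0.877, 0.481, 0.001]
contact_force: [-2.5, -7.3, -4.3]
gripper_width: 0.15
grasp_force: 50.3
```

```bash
python3 d.py
```

```text
t 16.85 pos [ 0.5243 -0.0592  0.0343] yaw -32.54 tilt [ 0.003 -0.003 -1.   ] q [-0.28  0.47  0.35  2.06 -0.25  0.65 -0.34] F [-2.46 -7.35 -4.31] M [-1.517  0.522 -0.157]
board +y in tool [ 0.8955 -0.445  -0.0024]
```

send_rows(slide=[[0,0.2,0],[-0.1,0.4,0],[-0.1,0.6,0],[-0.2,0.8,0],[-0.3,1,0],[-0.3,1.2,0],[-0.4,1.3,0],[-0.4,1.3,0]], roll=[5,10,15,20,25,30,35,35], claw=[0.1,0.1,0.1,0.1,0.1,0.1,0.1,0.1])

```text
t: 17.52
eef_pos: [0.5252, -0.0603, 0.0344]
tool_rot: [0.002, 0.981, 0.196, 0.001]
contact_force: [-3.6, -8.2, -1.6]
gripper_width: 0.147
grasp_force: 50.4
```

```bash
python3 d.py
```

```text
t 17.52 pos [ 0.5252 -0.0603  0.0344] yaw -67.45 tilt [ 0.003 -0.003 -1.   ] q [-0.4   0.5   0.51  2.06 -0.38  0.67 -0.82] F [-3.62 -8.25 -1.61] M [-1.626  0.607 -0.09 ]
board +y in tool [ 0.4798 -0.8774 -0.0028]
```

send_rows(slide=[[-0.1,0.2,0],[-0.2,0.3,0],[-0.2,0.5,0],[-0.3,0.7,0],[-0.4,0.9,0],[-0.4,1,0],[-0.5,1.2,0],[-0.5,1.2,0]], roll=[5,10,15,20,25,30,35,35], claw=[0.1,0.1,0.1,0.1,0.1,0.1,0.1,0.1])

```text
t: 18.18
eef_pos: [0.5254, -0.0618, 0.0345]
tool_rot: [0.002, 0.994, -0.108, 0.002]
contact_force: [-3.5, -8.0, -1.4]
gripper_width: 0.148
grasp_force: 50.6
```

```bash
python3 d.py
```

```text
t 18.18 pos [ 0.5254 -0.0618  0.0345] yaw -102.42 tilt [ 0.004 -0.004 -1.   ] q [-0.52  0.54  0.67  2.07 -0.52  0.7  -1.3 ] F [-3.48 -8.01 -1.38] M [-1.716  0.583  0.007]
board +y in tool [-0.1097 -0.994  -0.0035]
```

112° back on. I'll relax the push to check that the stop holds by itself before letting go.

send_rows(slide=[[0.1,1,0],[0.2,2,0],[0.3,3,0],[0.3,3.5,0],[0.3,3.5,0],[0.3,3.5,0],[0.3,3.5,0],[0.3,3.5,0]], roll=[0,0,0,0,0,0,0,0], claw=[0.1,0.1,0.1,0.1,0.1,0.1,0.1,0.1])

```text
t: 18.85
eef_pos: [0.5253, -0.0619, 0.0344]
tool_rot: [-0.0, 0.994, -0.105, 0.002]
contact_force: [1.8, 1.0, 5.3]
gripper_width: 0.153
grasp_force: 51.5
```

```bash
python3 d.py
```

```text
t 18.85 pos [ 0.5253 -0.0619  0.0344] yaw -102.09 tilt [ 0.003  0.001 -1.   ] q [-0.51  0.54  0.67  2.07 -0.52  0.7  -1.29] F [1.78 0.99 5.26] M [ 0.363 -0.491 -0.067]
board +y in tool [-1.039e-01 -9.946e-01  9.000e-04]
```

The stop moved only 0.1 mm with the push gone, so it is clamped. Releasing and lifting straight up.

send_rows(slide=[[0,0,0],[0,0,0],[0,0,0],[0,0,0],[0,0,0],[0,0,0],[0,0,0],[0,0,0]], roll=[0,0,0,0,0,0,0,0], claw=[0.2,0.35,0.5,0.7,0.9,1,1,1])

```text
t: 19.52
eef_pos: [0.5233, -0.0626, 0.0336]
tool_rot: [0.0, 0.994, -0.106, -0.0]
contact_force: [-0.6, 0.4, -0.3]
gripper_width: 1.001
grasp_force: 0.0
```

send_rows(slide=[[0,0,-8],[0,0,-18],[0,0,-32],[0,0,-48],[0,0,-66],[0,0,-86],[0,0,-106],[0,0,-120]], roll=[0,0,0,0,0,0,0,0], claw=[1,1,1,1,1,1,1,1])

```text
t: 20.18
eef_pos: [0.524, -0.063, 0.1563]
tool_rot: [-0.0, 0.994, -0.106, 0.001]
contact_force: [0.1, -0.6, -0.6]
gripper_width: 0.996
grasp_force: 0.0
```

```bash
python3 d.py; python3 prof.py; python3 - <<'E'
from h import *
s=cv2.cvtColor(bot.read_camera("side"),cv2.COLOR_RGB2BGR).mean(2)
b=s[165:200,262:312].astype(int)
# bright knob dot in dark carriage
p=proj("side",[.5245,-.0595,.092])[0];print("expected dot",p.round(1))
r,c=int(p[1]),int(p[0]);w=s[r-7:r+8,c-7:c+8];print(w.astype(int))
E
```

```text
t 20.18 pos [ 0.524  -0.063   0.1563] yaw -102.17 tilt [ 0.002  0.    -1.   ] q [-0.66  0.36  0.83  1.99 -0.33  0.93 -1.45] F [ 0.09 -0.58 -0.59] M [ 0.064 -0.066 -0.019]
board +y in tool [-1.054e-01 -9.944e-01  5.000e-04]
near edge x -80 46.4
near edge x -72 45.6
near edge x 72 46.4
near edge x 80 45.9
face/carr profile x -50 [85, 85, 85, 83, 83, 82, 80, 78, 76, 76, 77, 77, 78, 77, 79, 81, 82, 83, 83, 84, 85, 88, 93, 100, 111, 124, 136, 151, 161, 170, 178, 185, 185, 180, 173, 167, 154, 142, 130, 121]
face/carr profile x -30 [50, 50, 50, 51, 52, 53, 51, 51, 50, 50, 49, 49, 49, 49, 47, 46, 45, 44, 44, 43, 43, 49, 62, 73, 87, 104, 120, 136, 154, 163, 171, 178, 183, 177, 169, 161, 151, 140, 130, 119]
face/carr profile x 30 [48, 50, 50, 49, 48, 48, 48, 48, 48, 47, 46, 46, 46, 46, 46, 43, 41, 38, 37, 42, 48, 53, 62, 77, 92, 108, 124, 140, 155, 170, 178, 180, 181, 181, 173, 161, 149, 136, 130, 128]
face/carr profile x 50 [104, 104, 105, 105, 104, 104, 105, 105, 107, 109, 109, 110, 110, 109, 110, 113, 115, 119, 123, 129, 133, 135, 137, 142, 147, 152, 157, 165, 173, 180, 185, 184, 183, 180, 
[... 302 characters left out ...]
7 165]
 [ 47  42  45  49  58  77  91  96 101  99 107 129 158 164 166]
 [ 51  41  44  46  43  48  60  84 110 117 102 106 144 161 166]
 [ 43  38  40  45  47  43  51  94 135 144 115  92 117 147 161]
 [ 42  38  41  38  42  43  55  88 131 137 108  73  79 108 132]
 [ 46  40  40  42  38  36  43  63  86  94  74  48  45  64  80]
 [ 41  39  41  43  41  43  38  46  51  54  48  42  42  46  50]
 [ 41  49  52  53  44  43  40  43  40  43  38  43  42  44  46]
 [ 48  62  81  70  52  41  39  41  42  41  39  43  38  45  46]
 [ 53  82 111  95  65  45  41  45  41  41  42  41  43  40  42]
 [ 53  88 120 104  68  48  42  45  43  47  39  44  41  42  37]
 [ 53  82 123 122  84  49  45  44  47  41  43  41  48  48  44]]
```

```bash
python3 - <<'E'
from h import *
a=np.radians(-6.12);Q=np.array([[np.cos(a),-np.sin(a)],[np.sin(a),np.cos(a)]])
s=cv2.cvtColor(bot.read_camera("side"),cv2.COLOR_RGB2BGR).mean(2)
def dot(im,r,c):
    w=np.clip(im[r-3:r+4,c-3:c+3]-60,0,None);Y,X=np.mgrid[r-3:r+4,c-3:c+3];return [(w*X).sum()/w.sum(),(w*Y).sum()/w.sum()]
o=cv2.imread("pics/side0.png").mean(2)
# initial dot ~ (284,157): use 5x4 window
def d2(im,r,c):
    w=np.clip(im[r-1:r+2,c-1:c+2]-60,0,None);Y,X=np.mgrid[r-1:r+2,c-1:c+2];return [(w*X).sum()/w.sum(),(w*Y).sum()/w.sum()]
for n,p in(("init",d2(o,157,284)),("now",d2(s,180,274))):
    print(n,np.round(p,2),((ray("side",[p],.092)[0,:2]-[.522,-.0563])@Q*1e3).round(1))
E
```

```text
init [284.01 157.  ] [  -0.6 -101. ]
now [273.9 180.1] [-0.6 -7.9]
```

The knob axis is now at y≈-7.9 and the book edge at ≈46.4, so the face is about 6-6.6 mm in. The book is square and the knob is at least about 1.2 rad past the bite. The hand is clear, so I'm handing in.

```bash
python3 -c "
from station import bot
print(bot.hand_in())"
```

```text
the job is handed in; nothing more can be done
None
```

I handed the job in at about 20 s of the 64 s allowed: the book is square against the back fence, the stop's face is pressed in about 6 mm of its 12, the knob is firmly tight, and the stop held when I let go.

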